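# Reset the tripped breaker under the push-latch flap of the bench power distributor

## Task

The mitre saw has tripped its breaker in the black power distributor on the bench. With a fingertip, give the ridged pad on the distributor's cover flap one press so that its push latch lets go, take your hand away and let the flap swing up until it stands wide open by itself. Then push the one breaker lever that has dropped to the off side over to the on side like its two neighbours, without pinching it, and leave the flap standing open, the two good breakers on and everything else on the bench where it is.

Things in the scene. Friction and masses are not known exactly. Their poses are not given: they have to be found in the camera images.
- distributor: Black moulded rubber power distributor, 250 (x) x 300 (y) mm, fixed; origin: centre of its underside on the bench; flat top rim at z 123 mm. Its -x side is the front, with two round capped outlets; +x points to the flap's hinge. The flap covers a well holding three breakers side by side along y, 56 mm apart, the middle one at y = 0. A flat pencil lies on the rim at y = -125 mm.
- flap_pad (a point): Press point: top centre of the thumb pad (46 x 24 mm, three dark ridges) at the middle of the flap's front edge; shut, it lies at (-58, 0, 137.5) mm in the distributor's frame. The push-push latch under it trips after 4.5 mm and up to 8 N; the pad's stop is at 6 mm. Let go, the flap pops up and swings wide open by itself in about 3 s; pushed right down again, it latches again.
- flap_hinge (a point): Middle of the flap's hinge line (parallel to the distributor's y) at the back, (80, 0, 132.5) mm in the distributor's frame. The flap is a clear window in a grey frame, 152 mm from hinge to front edge, 196 mm wide, 6 mm thick. Keep the hand out of its upward swing after the press.
- flap (a joint): Flap angle, rad: 0 latched shut, down to -0.042 while pressed fully in, about 2.0 standing wide open (leaning back beyond upright).
- lever_a_tip (a point): Middle of the top edge of the tripped breaker's lever: black bar 42 mm wide (along the distributor's y), 5 mm thick, top edge 26 mm from its pivot line, which lies at x = 12, z = 94 mm in the distributor's frame. Off, it leans 0.38 rad to the front (-x); on, 0.38 rad to the back. It may be any of the three in the row.
- lever_a (a joint): Angle of the tripped breaker's lever, rad: 0 off (leaning to the front), 0.76 on (leaning to the back). Snap action: 1 to 4 N at the top edge moves it, past 0.38 it snaps over by itself. The breakers' white fronts are at z = 98 mm; in front of the levers there is free room for a fingertip from x = -45 mm on (distributor's frame).
- lever_b_tip (a point): The same point on the lever of the second breaker, which is on (leaning to the back) and must stay on.
- lever_b (a joint): Its angle, rad; 0.76 is on.
- lever_c_tip (a point): The same point on the lever of the third breaker, which is on (leaning to the back) and must stay on.
- lever_c (a joint): Its angle, rad; 0.76 is on.
- pencil: Flat carpenter's pencil, 160 x 12 x 8 mm, on the distributor's top rim; leave alone. Origin: its underside.
- peg_foot_0: Pine block 90 x 45 x 36 mm with an upright dowel 18 mm thick, 144 mm high in all, close beside the distributor's +y side; leave alone. Origin: centre of the underside.
- peg_foot_1: A second such block with dowel, out on the right of the bench; leave alone.
- glue_bottle: White glue bottle 56 mm thick, 135 mm high, close beside the distributor's -y side; leave alone. Origin: centre of the underside.
- tape_measure: Tape measure 72 x 42 x 66 mm, on the left; leave alone. Origin: centre of the underside.
- try_square: Try square lying flat on the left, wooden stock 115 mm, steel blade 150 mm; leave alone. Origin: underside of the stock.
- drill: Cordless drill, 212 mm high, standing on its battery on the right; leave alone. Origin: underside of the battery.

How it is judged:
By the outcome, as a careful person would: the job done as asked, in the order asked, and still so for the second after the job is handed in, with the robot touching nothing.
It also fails if it takes over 45 s, if anything falls off the work surface, if the arm or the gripper's body presses on something with over 40 N, if the wrist force passes 120 N, or if a joint passes its speed limit or range.

## Robot

A 6-joint arm with a two-finger parallel gripper is mounted at the origin on the work surface. World frame = base frame: x ahead of the robot, y to its left, z up, the work surface at z = 0. Lengths are in m, angles in rad, forces in N, time in s.
With the tool pointing down it reaches from about 0.375 to 0.975 m from the base axis. Payload 3.8 kg.
Tool frame: the origin (TCP) lies at the very end of the fingers, on their centre line; the grasp point (between the pads) lies 19 mm behind it (bot.pinch_z is the distance from the TCP to the grasp point, in m); x points along the fingers, y is the direction in which the jaws open and shut, and the axes are right-handed (so a half turn about x gives the same grasp; the last joint's range is limited). The gripper opens to 85 mm and grips with 20 to 120 N. Pads are 22 mm wide; open, the fingers measure 114 mm over their backs; the gripper's body (76 mm by 85 mm) begins 54 mm behind the grasp point. The pads swing forward as they close: fully open they stand 13 mm farther back than shut.
Start: joints at [1.164, 0.264, 1.604, -0, 1.274, -0.037], TCP at [0.244, 0.629, 0.231] pointing down, gripper open.
Joint ranges: [-2.63, 2.63], [-0.94, 2.18], [0.31, 2.57], [-1.31, 4.45], [0, 2.66], [-2.55, 2.55]. Speed limits (rad/s): [2.57, 2.57, 3.14, 3.14, 3.14, 3.14].

## Interface

Orientations are given as a rotation vector (axis times angle).
In Python, from workcell import monitor, imaging, finish_job, bot gives the robot as it stands.
- The arm moves only by the tool jog_arm, never from a script. Its argument "rows" is a list of rows, each a list of 7 numbers: the shift along the tool's x, y, z in m, then the turn, a rotation vector about the tool's x, y, z in rad, then the opening in per cent of the stroke, from 0 (shut) to 100 (fully open). A call has 1 to 20 rows; each row is the pose to reach, as a shift and turn from the pose measured when the call began, along the tool's axes at that moment; what a row does not reach only later rows make up. A row lasts 1/10 s, in which the tool goes at most 50 mm and 8.59 degrees, less where a joint would pass 70% of its speed; a pose out of reach is approached as far as the arm can. A call with a gripper value outside its range is refused whole. The fingers move at their own pace and stop on an object; "force" is the grip in N (left out, the last holds). Time passes only in rows, so rows that repeat a pose let the fingers close. It gives the time, the measured TCP pose, the force and the opening at its end, in the units of the state.
- monitor.read_state(): the state, without advancing time (a new reading comes with each control period).
- imaging.read_camera(name): name is "side" or "top"; returns the picture (480x640x3 uint8, blue, green, red); there is no depth.
- imaging.camera_params(name): a dict with "fx", "fy", "cx", "cy" (pixels), "T" (4x4, takes a point from camera to world coordinates). Camera axes: x right, y down, z forward; pixel columns grow to the right and rows downward; lengths in m; the calibration is good to about 2 mm. A picture is of the moment at which its call begins. camera_params takes no time and is no camera call.
- finish_job(): hands the job in, once; it reports no verdict.
The state is a dict: "time": time; "q": joint angles; "joint_vel": joint speeds; "joint_torque": joint torques, N m; "tool_pos": TCP position; "tcp_rot": TCP orientation; "wrist_force": force on the tool from outside, world axes, zero at the start; "torque": the same for the moment, N m; "width": opening from 0.0 (shut) to 1.0 (fully open).
Only numpy, scipy, OpenCV 4.12 (cv2) and the standard library are available. Lean on these libraries where they do the work, as an engineer would, in place of code of your own. Each camera call takes 0.05 s, during which the arm holds its last target. There are 200 camera calls.

## Working session

There is one attempt and no reset: what is moved stays moved. The work goes in short steps, Python scripts to look and compute and a tool call to move; the robot and the scene stay as the last step left them, time stands still between calls to the robot, and variables do not carry over. Pictures are saved under pics/ and viewed, about 8 in all and at most 12, crops included, and the job is handed in when it is done.

Besides the shell and the picture viewer there is one more tool, called after "Call:" as name(argument=value, ...) on one line, values as JSON. jog_arm: Moves the arm, as the interface text tells. Its arguments: {"type":"object","properties":{"rows":{"type":"array","items":{"type":"array","items":{"type":"number"}}},"force":{"type":"number"}},"required":["rows"]}

```bash
mkdir -p pics
cat > h.py <<'E'
import numpy as np, cv2
from scipy.spatial.transform import Rotation as R
from workcell import monitor, imaging, finish_job, bot
def ray(cam,u,v,z):
    p=imaging.camera_params(cam);T=np.array(p["T"])
    d=T[:3,:3]@np.array([(u-p["cx"])/p["fx"],(v-p["cy"])/p["fy"],1]);o=T[:3,3]
    return o+d*(z-o[2])/d[2]
def proj(cam,X):
    p=imaging.camera_params(cam);T=np.linalg.inv(np.array(p["T"]))
    c=T[:3,:3]@np.array(X)+T[:3,3]
    return p["fx"]*c[0]/c[2]+p["cx"],p["fy"]*c[1]/c[2]+p["cy"]
E
python3 - <<'E'
from h import *
for c in("top","side"):
    cv2.imwrite(f"pics/{c}0.png",imaging.read_camera(c)); p=imaging.camera_params(c);print(c,p["fx"],p["cx"],np.round(p["T"],3).tolist())
s=monitor.read_state();print(s["time"],s["tool_pos"],R.from_rotvec(s["tcp_rot"]).as_matrix().round(3))
E
```

```text
top 525.580513180653 315.323552552687 [[-0.02, -0.992, 0.127, 0.342], [-1.0, 0.02, 0.006, -0.048], [-0.008, -0.127, -0.992, 1.399], [0.0, 0.0, 0.0, 1.0]]
side 583.4984261915903 325.7669340706537 [[0.726, -0.492, 0.48, -0.316], [-0.688, -0.52, 0.507, -0.937], [-0.0, -0.699, -0.716, 1.375], [0.0, 0.0, 0.0, 1.0]]
0.1 [0.24371166 0.6287356  0.2300575 ] [[-0.001  0.361  0.932]
 [-0.002  0.932 -0.361]
 [-1.    -0.002 -0.   ]]
```

View pics/top0.png

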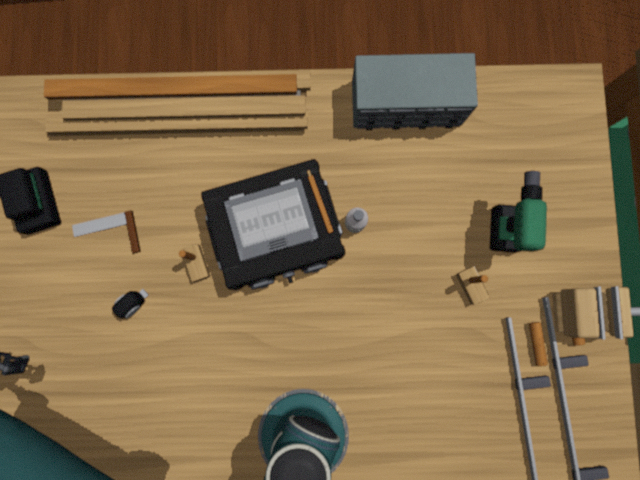

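View pics/side0.png

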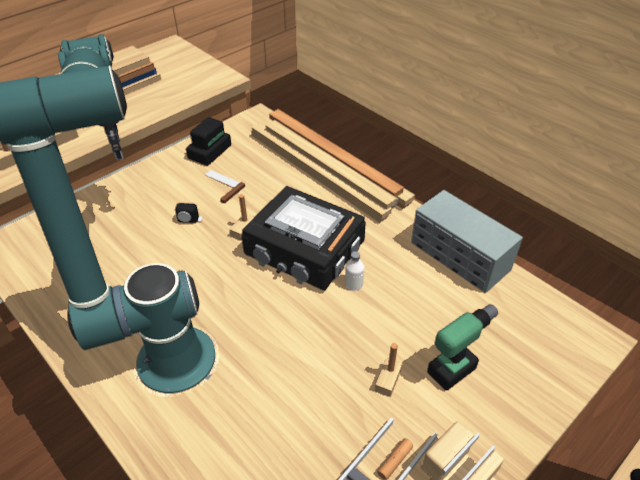

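The top view shows the distributor at about (272,223), with its flap and light window at about (270,218), the pad at about (279,243) and the pencil at (320,202). The glue bottle is at (356,219) and the peg at (190,260). Next I'll zoom in on the flap.

Run:
```python
from h import *
t=cv2.imread("pics/top0.png")[150:300,190:375]; s=cv2.imread("pics/side0.png")[180:295,235:375]
a=cv2.resize(t,None,fx=4,fy=4,interpolation=cv2.INTER_CUBIC)
cv2.imwrite("pics/tz.png",a)
for n,c in dict(c1=(203,192),c2=(317,161),c3=(343,250),c4=(232,288)).items(): print(n,ray("top",*c,.123).round(3))
```

```text
c1 [0.611 0.236 0.123]
c2 [ 0.684 -0.048  0.123]
c3 [ 0.46  -0.107  0.123]
c4 [0.373 0.163 0.123]
```

View pics/tz.png

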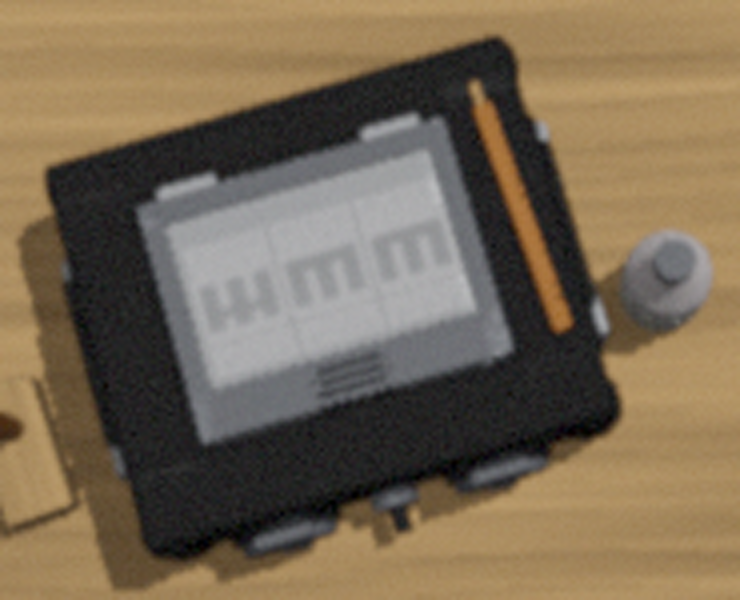

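Zoomed pixels: the flap corners are (137,207), (443,119), (512,350) and (203,443), and the pad is at (350,375). The left breaker (+y) is the tripped one, since its lever bar sits nearer the front. Next I'll compute the pose and the relative move.

```bash
cat >> h.py <<'E'
def zpx(p): return (p[0]+.5)/4-.5+190,(p[1]+.5)/4-.5+150
import json,os
if os.path.exists("pose.json"): C,TH=json.load(open("pose.json"))
def w(x,y,z):  # distributor mm -> world
    c,s=np.cos(TH),np.sin(TH); return np.array([C[0]+(c*x-s*y)/1e3,C[1]+(s*x+c*y)/1e3,z/1e3])
def move(x,y,z,tilt=0):
    s=monitor.read_state(); R0=R.from_rotvec(s["tcp_rot"])
    xt=np.array([np.cos(TH)*np.sin(tilt),np.sin(TH)*np.sin(tilt),-np.cos(tilt)]); yt=np.array([-np.sin(TH),np.cos(TH),0])
    Rt=R.from_matrix(np.column_stack([xt,yt,np.cross(xt,yt)]))
    rv=(R0.inv()*Rt).as_rotvec()
    print("shift",R0.inv().apply(w(x,y,z)-s["tool_pos"]).round(4),"rot",rv.round(3),"deg",np.degrees(np.linalg.norm(rv)).round(1))
def where():
    s=monitor.read_state();p=np.array(s["tool_pos"]);d=p[:2]-C;c,k=np.cos(TH),np.sin(TH)
    print("t",s["time"],"dist mm",np.round([1e3*(c*d[0]+k*d[1]),1e3*(-k*d[0]+c*d[1]),1e3*p[2]],1),"F",np.round(s["wrist_force"],1),"w",s["width"])
E
python3 - <<'E'
import h; from h import *
P=np.array([ray("top",*zpx(p),.1355)[:2] for p in((137,207),(443,119),(512,350),(203,443),(350,375))])
L=np.array([(80,98),(80,-98),(-72,-98),(-72,98),(-58,0)])/1e3
a,b=L-L.mean(0),P-P.mean(0)
th=np.arctan2((a[:,0]*b[:,1]-a[:,1]*b[:,0]).sum(),(a*b).sum())
c,s=np.cos(th),np.sin(th);M=np.array([[c,-s],[s,c]]);t=P.mean(0)-M@L.mean(0)
print(t,np.degrees(th),(P-(L@M.T+t)).round(4).tolist())
json.dump([t.tolist(),th],open("pose.json","w")); h.C,h.TH=t,th
for n in((-58,0,137.5),(2.4,56,118)):print(n,w(*n).round(4),proj("top",w(*n)),proj("side",w(*n)))
print(bot.__dict__ if hasattr(bot,'__dict__') else dir(bot))
for tl in(0,.25): move(-66,0,200,tl); move(-58,0,160,tl)
E
```

```text
[0.53371742 0.06664252] 15.374826388008994 [[-0.0006, -0.0009], [-0.0016, 0.0], [0.0012, 0.0008], [0.0006, -0.0008], [0.0005, 0.0009]]
(-58, 0, 137.5) [0.4778 0.0513 0.1375] (np.float64(277.4300096398118), np.float64(243.47894531610848)) (np.float64(291.6747335062586), np.float64(229.98336210805576))
(2.4, 56, 118) [0.5212 0.1213 0.118 ] (np.float64(249.48143608048224), np.float64(227.37837537546773)) (np.float64(287.69989479566567), np.float64(216.48729223054136))
{}
shift [ 0.031  -0.4585  0.4206] rot [-0.638 -0.001  0.002] deg 36.6
shift [ 0.071  -0.4537  0.427 ] rot [-0.638 -0.001  0.002] deg 36.6
shift [ 0.031  -0.4585  0.4206] rot [-0.635 -0.242  0.082] deg 39.2
shift [ 0.071  -0.4537  0.427 ] rot [-0.635 -0.242  0.082] deg 39.2
```

Call:
jog_arm(rows=[[0.031, -0.454, 0.427, -0.638, 0, 0, 0], [0.031, -0.454, 0.427, -0.638, 0, 0, 0], [0.031, -0.454, 0.427, -0.638, 0, 0, 0], [0.031, -0.454, 0.427, -0.638, 0, 0, 0], [0.031, -0.454, 0.427, -0.638, 0, 0, 0], [0.031, -0.454, 0.427, -0.638, 0, 0, 0], [0.031, -0.454, 0.427, -0.638, 0, 0, 0], [0.031, -0.454, 0.427, -0.638, 0, 0, 0], [0.031, -0.454, 0.427, -0.638, 0, 0, 0], [0.031, -0.454, 0.427, -0.638, 0, 0, 0], [0.031, -0.454, 0.427, -0.638, 0, 0, 0], [0.031, -0.454, 0.427, -0.638, 0, 0, 0], [0.031, -0.454, 0.427, -0.638, 0, 0, 0], [0.031, -0.454, 0.427, -0.638, 0, 0, 0], [0.031, -0.454, 0.427, -0.638, 0, 0, 0], [0.031, -0.454, 0.427, -0.638, 0, 0, 0], [0.031, -0.454, 0.427, -0.638, 0, 0, 0]])

```text
time: 1.8
tool_pos: [0.4772, 0.0522, 0.1999]
tcp_rot: [-0.213, 1.562, 0.211]
wrist_force: [0.7, 1.2, -1.1]
width: -0.002
```

Run:
```python
from h import *
where(); move(-58,0,145)
a=imaging.read_camera("top")[150:300,190:375];b=imaging.read_camera("side")[100:290,190:400]
a=cv2.resize(a,(400,324),interpolation=2);b=cv2.resize(b,(400,362),interpolation=2)
o=np.zeros((362,800,3),np.uint8);o[:324,:400]=a;o[:,400:]=b;cv2.imwrite("pics/p1.png",o)
```

```text
t 1.8 dist mm [-58.3   1.1 199.9] F [ 0.7  1.2 -1.1] w -0.0017588889376571458
shift [ 0.0549 -0.001   0.0004] rot [ 0.002 -0.002  0.001] deg 0.1
```

View pics/p1.png

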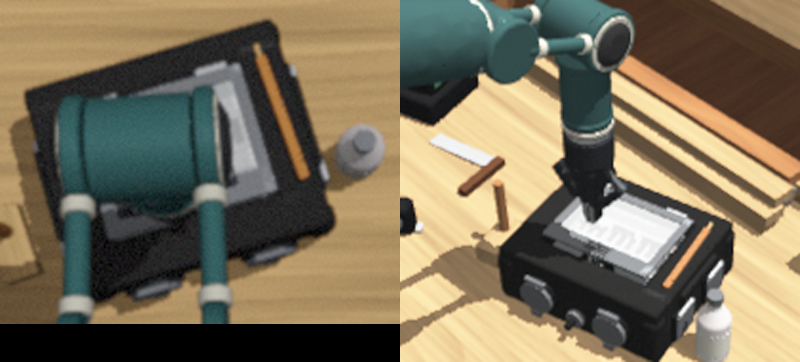

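The closed fingertip hangs over the pad at about (592,215) in the right half. I'll go down to just above it.

Call:
jog_arm(rows=[[0.04, -0.001, 0, 0, 0, 0, 0], [0.06, -0.001, 0, 0, 0, 0, 0], [0.06, -0.001, 0, 0, 0, 0, 0]])

```text
time: 2.2
tool_pos: [0.4752, 0.0517, 0.1374]
tcp_rot: [-0.214, 1.567, 0.212]
wrist_force: [-1.2, 0.2, 1.4]
width: 0.005
```

Call:
jog_arm(rows=[[0.002, 0, 0, 0, 0, 0, 0], [0.004, 0, 0, 0, 0, 0, 0], [0.005, 0, 0, 0, 0, 0, 0], [0.005, 0, 0, 0, 0, 0, 0]])

```text
time: 2.6
tool_pos: [0.4757, 0.0518, 0.1335]
tcp_rot: [-0.214, 1.565, 0.212]
wrist_force: [-1.7, -0.5, 4.6]
width: -0.0
```

Contact is at about 4.6 N, so I'll continue the same press to the stop.

Call:
jog_arm(rows=[[0.001, 0, 0, 0, 0, 0, 0], [0.002, 0, 0, 0, 0, 0, 0], [0.002, 0, 0, 0, 0, 0, 0]])

```text
time: 2.9
tool_pos: [0.4757, 0.0518, 0.1318]
tcp_rot: [-0.214, 1.565, 0.212]
wrist_force: [-2.7, -1.0, 5.9]
width: 0.002
```

Call:
jog_arm(rows=[[0.001, 0, 0, 0, 0, 0, 0], [0.0012, 0, 0, 0, 0, 0, 0]])

```text
time: 3.1
tool_pos: [0.4757, 0.0517, 0.1317]
tcp_rot: [-0.214, 1.565, 0.212]
wrist_force: [-5.8, -1.7, 10.0]
width: 0.004
```

The force has jumped to 10 N, so the pad is at its stop. I'll retreat up and to the front.

Call:
jog_arm(rows=[[-0.025, 0, -0.03, 0, 0, 0, 0], [-0.05, 0, -0.07, 0, 0, 0, 0], [-0.06, 0, -0.09, 0, 0, 0, 0], [-0.06, 0, -0.09, 0, 0, 0, 0], [-0.06, 0, -0.09, 0, 0, 0, 0], [-0.06, 0, -0.09, 0, 0, 0, 0], [-0.06, 0, -0.09, 0, 0, 0, 0], [-0.06, 0, -0.09, 0, 0, 0, 0], [-0.06, 0, -0.09, 0, 0, 0, 0], [-0.06, 0, -0.09, 0, 0, 0, 0], [-0.06, 0, -0.09, 0, 0, 0, 0], [-0.06, 0, -0.09, 0, 0, 0, 0], [-0.06, 0, -0.09, 0, 0, 0, 0], [-0.06, 0, -0.09, 0, 0, 0, 0], [-0.06, 0, -0.09, 0, 0, 0, 0], [-0.06, 0, -0.09, 0, 0, 0, 0], [-0.06, 0, -0.09, 0, 0, 0, 0], [-0.06, 0, -0.09, 0, 0, 0, 0], [-0.06, 0, -0.09, 0, 0, 0, 0], [-0.06, 0, -0.09, 0, 0, 0, 0]])

```text
time: 5.1
tool_pos: [0.3893, 0.0278, 0.1921]
tcp_rot: [-0.214, 1.565, 0.212]
wrist_force: [0.5, 1.0, -0.4]
width: -0.003
```

Call:
jog_arm(rows=[[0, 0, 0, 0, 0, 0, 0], [0, 0, 0, 0, 0, 0, 0], [0, 0, 0, 0, 0, 0, 0], [0, 0, 0, 0, 0, 0, 0], [0, 0, 0, 0, 0, 0, 0], [0, 0, 0, 0, 0, 0, 0], [0, 0, 0, 0, 0, 0, 0], [0, 0, 0, 0, 0, 0, 0], [0, 0, 0, 0, 0, 0, 0], [0, 0, 0, 0, 0, 0, 0], [0, 0, 0, 0, 0, 0, 0], [0, 0, 0, 0, 0, 0, 0], [0, 0, 0, 0, 0, 0, 0], [0, 0, 0, 0, 0, 0, 0], [0, 0, 0, 0, 0, 0, 0], [0, 0, 0, 0, 0, 0, 0], [0, 0, 0, 0, 0, 0, 0]])

```text
time: 6.8
tool_pos: [0.3893, 0.0278, 0.1921]
tcp_rot: [-0.214, 1.565, 0.212]
wrist_force: [-0.6, -0.8, 0.6]
width: 0.0
```

Run:
```python
from h import *
where(); move(-28,56,170); move(-28,56,108)
a=imaging.read_camera("top")[150:300,190:375];b=imaging.read_camera("side")[100:290,190:400]
a=cv2.resize(a,(400,324),interpolation=2);b=cv2.resize(b,(400,362),interpolation=2)
o=np.zeros((362,800,3),np.uint8);o[:324,:400]=a;o[:,400:]=b;cv2.imwrite("pics/p2.png",o)
```

```text
t 6.8 dist mm [-149.6    0.8  192.1] F [-0.6 -0.8  0.6] w 0.0001778406651750177
shift [0.0215 0.0549 0.1218] rot [ 0.003 -0.005  0.   ] deg 0.3
shift [0.0835 0.0549 0.1221] rot [ 0.003 -0.005  0.   ] deg 0.3
```

View pics/p2.png

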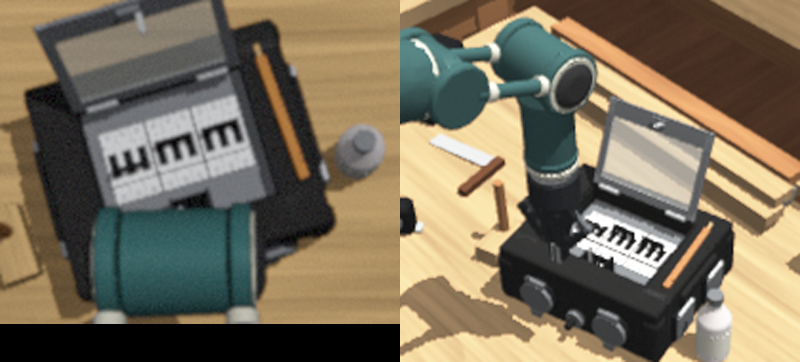

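The flap stands wide open. The left lever bar at about (130,165) matches the predicted lever_a tip (129,167), and the other two are on. I'll move over the room in front of the lever and descend.

Call:
jog_arm(rows=[[0.02, 0.055, 0.122, 0, 0, 0, 0], [0.02, 0.055, 0.122, 0, 0, 0, 0], [0.02, 0.055, 0.122, 0, 0, 0, 0], [0.02, 0.055, 0.122, 0, 0, 0, 0], [0.05, 0.055, 0.122, 0, 0, 0, 0], [0.075, 0.055, 0.122, 0, 0, 0, 0], [0.083, 0.055, 0.122, 0, 0, 0, 0], [0.083, 0.055, 0.122, 0, 0, 0, 0]])

```text
time: 7.7
tool_pos: [0.49, 0.1127, 0.1072]
tcp_rot: [-0.214, 1.569, 0.212]
wrist_force: [0.3, 0.3, 0.8]
width: -0.003
```

Run:
```python
from h import *
where(); move(-12,56,109); move(2,56,109)
b=imaging.read_camera("side")[160:260,230:370]
cv2.imwrite("pics/p3.png",cv2.resize(b,None,fx=5,fy=5,interpolation=2))
```

```text
t 7.7 dist mm [-30.   56.  107.2] F [0.3 0.3 0.8] w -0.0033634905022900123
shift [-0.002  -0.      0.0179] rot [ 0.003 -0.009  0.   ] deg 0.5
shift [-0.0021 -0.0001  0.0319] rot [ 0.003 -0.009  0.   ] deg 0.5
```

View pics/p3.png

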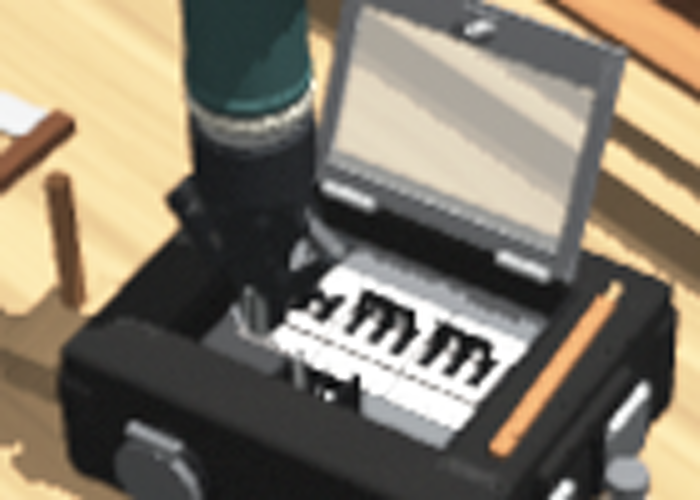

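The fingertip is in the well in front of the left lever at about (265,325), clear of its neighbour at (380,320). I'll push it to the back.

Call:
jog_arm(rows=[[-0.002, 0, 0.01, 0, 0, 0, 0], [-0.002, 0, 0.016, 0, 0, 0, 0], [-0.002, 0, 0.02, 0, 0, 0, 0], [-0.002, 0, 0.024, 0, 0, 0, 0], [-0.002, 0, 0.027, 0, 0, 0, 0], [-0.002, 0, 0.028, 0, 0, 0, 0]])

```text
time: 8.35
tool_pos: [0.5187, 0.1206, 0.1104]
tcp_rot: [-0.214, 1.566, 0.212]
wrist_force: [-0.6, 0.3, 0.3]
width: 0.005
```

Call:
jog_arm(rows=[[0, 0, 0.003, 0, 0, 0, 0], [0, 0, 0.005, 0, 0, 0, 0], [0, 0, 0.005, 0, 0, 0, 0]])

```text
time: 8.65
tool_pos: [0.5239, 0.122, 0.1104]
tcp_rot: [-0.214, 1.565, 0.212]
wrist_force: [0.0, -0.7, 0.1]
width: 0.0
```

Call:
jog_arm(rows=[[0, 0, -0.02, 0, 0, 0, 0], [0, 0, -0.03, 0, 0, 0, 0], [-0.03, 0, -0.03, 0, 0, 0, 0], [-0.08, 0, -0.03, 0, 0, 0, 0], [-0.08, 0.02, -0.08, 0, 0, 0, 0], [-0.08, 0.07, -0.12, 0, 0, 0, 0], [-0.08, 0.12, -0.14, 0, 0, 0, 0], [-0.08, 0.17, -0.14, 0, 0, 0, 0], [-0.08, 0.22, -0.14, 0, 0, 0, 0], [-0.08, 0.27, -0.14, 0, 0, 0, 0], [-0.08, 0.3, -0.14, 0, 0, 0, 0], [-0.08, 0.3, -0.14, 0, 0, 0, 0]])

```text
time: 9.85
tool_pos: [0.3073, 0.3786, 0.1915]
tcp_rot: [-0.216, 1.564, 0.219]
wrist_force: [0.7, -0.6, 0.4]
width: -0.002
```

Run:
```python
from h import *
where()
A=imaging.read_camera("top");B=imaging.read_camera("side");cv2.imwrite("pics/topE.png",A)
for n,x in(("on",21.6),("off",2.4)): print(n,[np.round((np.array(proj("top",w(x,y,118)))-(190,150))*2.16) for y in(56,0,-56)])
a=cv2.resize(A[150:300,190:375],(400,324),interpolation=2);b=cv2.resize(B[100:290,190:400],(400,362),interpolation=2)
o=np.zeros((362,800,3),np.uint8);o[:324,:400]=a;o[:,400:]=b;cv2.imwrite("pics/p4.png",o)
```

```text
t 9.85 dist mm [-135.6  360.8  191.5] F [ 0.7 -0.6  0.4] w -0.0020583976567368173
on [array([124., 151.]), array([171., 137.]), array([218., 124.])]
off [array([128., 167.]), array([176., 153.]), array([223., 139.])]
```

View pics/p4.png

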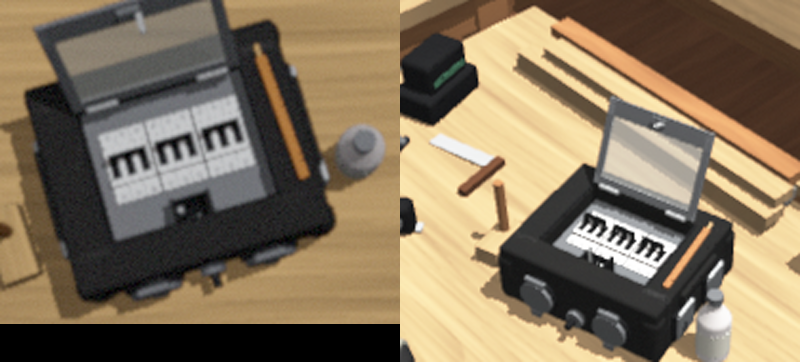

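All three levers lie on the on side, at about (125,155), (175,143) and (222,130). The flap stands open, and the pencil, bottle and peg have not moved. I'm handing the job in.

```bash
python3 -c "
from h import *
print(finish_job())"
```

```text
the job is handed in; nothing more can be done
None
```

The tripped breaker is back on and the flap stands wide open. The job was handed in at about 10 s on the robot's clock, well under the 45 s limit.

- **Flap:** I pressed the pad once with the closed fingertip. The force rose to about 10 N at the pad's stop. I then pulled the hand up and to the front, and the flap swung open by itself.
- **Lever:** The tripped breaker was the left one (distributor's +y side). I pushed its lever to the back from the front with the shut fingers, without gripping it, and then moved the arm clear. The force sensor read almost nothing at the end of the push, so I relied on the pictures to confirm the lever had snapped over.
- **Last checks:** The final top and side pictures show all three levers leaning to the on side, in line with each other and close to the predicted positions. The flap is open, and the pencil, glue bottle and nearby peg look unmoved. The last wrist-force reading was about zero, so the robot was touching nothing. I checked by eye only the area around the distributor, not the far side of the bench. No check failed.

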